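# Close up the row and lock the divider

### The arm

A 6-joint arm with a two-finger parallel gripper is mounted at the origin on the work surface. World frame = base frame: x ahead of the robot, y to its left, z up, the work surface at z = 0. Lengths are in m, angles in rad, forces in N, time in s.
With the tool pointing down it reaches from about 0.375 to 0.975 m from the base axis. Payload 3.8 kg.
Tool frame: the origin (TCP) lies on the centre line of the jaws, within the pads' length; the fingertips stand 14 mm ahead of it and the grasp point (between the pads) lies 5 mm behind it; x points along the fingers, y is the direction in which the jaws open and shut, and the axes are right-handed (so a half turn about x gives the same grasp; the last joint's range is limited). The gripper opens to 85 mm and grips with 20 to 120 N. Pads are 22 mm wide; open, the fingers measure 114 mm over their backs; the gripper's body (76 mm by 85 mm) begins 54 mm behind the grasp point. The pads swing forward as they close: fully open they stand 13 mm farther back than shut.
Start: joints at [1.242, 0.264, 1.604, -0, 1.274, -0.037], TCP at [0.194, 0.646, 0.245] pointing down, gripper open.
Joint ranges: [-2.63, 2.63], [-0.94, 2.18], [0.31, 2.57], [-1.31, 4.45], [0, 2.66], [-2.55, 2.55]. Speed limits (rad/s): [2.57, 2.57, 3.14, 3.14, 3.14, 3.14].

### API

Orientations are given as a rotation vector (axis times angle).
In Python, from workcell import bot gives the robot as it stands.
- The arm moves only by the shell command python3 -m creep 'ROWS' [FORCE]. ROWS is JSON, a list of rows, each an object with "grip": the finger opening in cm, from 0 to 8.54; "dp": the shift along the tool's x, y, z in cm, a list of three; "rotation": the turn, a rotation vector about the tool's x, y, z in rad, a list of three. A call has 1 to 5 rows; each row is the pose to reach, as a shift and turn from the pose commanded when the call began, along the tool's axes at that moment; what a row does not reach only later rows make up. A row lasts 1/12 s, in which the tool goes at most 41.7 mm and 7.16 degrees, less where a joint would pass 70% of its speed; a pose out of reach is approached as far as the arm can. A call with a gripper value outside its range is refused whole. The fingers move at their own pace and stop on an object; FORCE is the grip in N (left out, the last holds). Time passes only in rows, so rows that repeat a pose let the fingers close. It gives the time, the measured TCP pose, the force and the opening at its end, in the units of the state.
- bot.read_state(): the state, without advancing time (a new reading comes with each control period).
- bot.read_camera(name): name is "side" or "top"; returns (picture, depth): 480x640x3 uint8, red, green, blue; 480x640 float32, m along the optical axis (not along the pixel's ray), 0 where there is no reading.
- bot.get_calibration(name): a dict with "fx", "fy", "cx", "cy" (pixels), "dist" ([k1, k2, p1, p2, k3] as OpenCV has them; the pictures are not rectified), "rvec" (rotation vector, rad) and "tvec" (3), from world to camera coordinates, as OpenCV has them. Camera axes: x right, y down, z forward; pixel columns grow to the right and rows downward; lengths in m; the calibration is good to about 2 mm. A picture is of the moment at which its call begins. get_calibration takes no time and is no camera call.
- bot.finish_job(): hands the job in, once; it reports no verdict.
The state is a dict: "time": time; "q": joint angles; "joint_vel": joint speeds; "joint_torque": joint torques, N m; "tool_pos": TCP position; "tcp_rot": TCP orientation; "wrist_force": force on the tool from outside, world axes, zero at the start; "torque": the same for the moment, N m; "width": opening from 0.0 (shut) to 1.0 (fully open).
Only numpy, scipy, OpenCV 4.12 (cv2) and the standard library are available. Lean on these libraries where they do the work, as an engineer would, in place of code of your own. Each camera call takes 0.05 s, during which the arm holds its last target.

### The job

In the packing lane, get the two cartons standing snug together against the end wall: take the stray black pipe coupling out from between them and put it in the grey bin, slacken the orange clamp knob on the sliding divider, slide the divider up until it presses the cartons together with no gap, and turn the knob fully tight again. The cartons must stay upright in the lane, and the third carton, the bottle and the tape roll must stay where they are.

Things in the scene. Friction and masses are not known exactly. Their poses are not given: they have to be found in the camera images.
- lane: Fixed lane frame on the bench; origin on the bench in mid-lane. Its y runs along the lane (robot's left at yaw 0), its x across it, away from the robot. Back: aluminium rail 70 mm high at x = 68 to 90, y = -205 to 225 mm, with steel notch posts 62 mm high, 10 mm apart, behind it (to x = 95). Front: lip 20 mm high at x = -74 to -68 mm. The cartons stand on the bench between lip and rail.
- divider (a joint): Slide of the divider along the rail, m. 0 = far left; grows towards the end wall (lane -y). The clear length between blade and end wall is 0.355 m minus this value. Range 0 to 0.29. With the knob slack it takes about 2 N plus the friction of the cartons to move it; with the knob tight it is bolted to the rail and 30 N does not move it.
- end_wall (a point): Middle of the inner face of the grey end wall at the lane's right end (lane y = -190 mm), 30 mm above the bench; the wall is 60 mm high.
- bolt (a point): On the divider, under its carriage: the bolt that the knob drives into the rail's notches, 10 mm apart. For every possible row (90, 100 or 110 mm: the widths of two cartons added) one notch lies where it is closed up, 0.5 mm to spare: divider at 0.2645, 0.2545, 0.2445. Tightening draws the divider into the nearest notch.
- blade_face (a point): On the divider: middle of the blade's face towards the end wall, 30 mm above the bench. The aluminium blade is 100 mm wide across the lane, 6 mm thick, from 8 to 74 mm above the bench. A 36 mm wide arm (top at 90 mm) joins it to a grey 60 x 60 mm carriage on the rail (top at 94 mm), whose centre lies at lane x = 92 mm, 20 mm behind this face (lane +y).
- knob (a joint): Clamp knob angle about the vertical, rad. 0 = hard tight against its stop, bar in line with the rail; grows counter-clockwise seen from above as it is slackened; 1.4 = stop, fully slack, bar across the rail. The bolt is clear of the notches above about 1.0, and fully locked below 0.3. Friction torque about 0.2 N m; it stays where it is left.
- knob_grip (a point): On the knob's vertical axis, 122 mm above the bench, in its orange grip bar: 62 mm long along this point's y, 14 mm thick along its x, from 102 to 136 mm above the bench, on a black disc of 40 mm diameter. The axis lies 20 mm behind the blade face (lane +y), at lane x = 96 mm; it rides along with the divider.
- carton_s: Loose brown cardboard carton, 40 mm wide along its own y, 80 mm deep along its own x, 55 mm high, with a 22 mm orange square on top; about 120 g. Origin at the centre of its underside. Two of the three cartons (which two varies) stand slightly askew in the lane; the third stands on the bench in front of the lane (nearer the robot): leave it alone.
- carton_m: Loose brown cardboard carton, 50 mm wide along its own y, 80 mm deep along its own x, 55 mm high, with a 22 mm white square on top; about 160 g. Origin at the centre of its underside. Two of the three cartons (which two varies) stand slightly askew in the lane; the third stands on the bench in front of the lane (nearer the robot): leave it alone.
- carton_l: Loose brown cardboard carton, 60 mm wide along its own y, 80 mm deep along its own x, 55 mm high, with a 22 mm blue square on top; about 200 g. Origin at the centre of its underside. Two of the three cartons (which two varies) stand slightly askew in the lane; the third stands on the bench in front of the lane (nearer the robot): leave it alone.
- coupling: Loose black plastic pipe coupling, a plain tube standing upright between the two cartons in the lane: 40 mm outside diameter, 30 mm bore, 48 mm high, about 50 g. Origin at the centre of its lower end. There is more room for fingers in front of and behind it (across the lane) than beside it.
- bin: Fixed grey open-topped bin on the bench beyond the lane's left end, 130 x 130 mm outside, 50 mm high, walls and floor 4 to 5 mm. Origin at the centre of its underside.
- bottle: Bystander: standing white bottle with blue label and red cap, 50 mm diameter, 160 mm tall; origin at the centre of its foot. Leave alone.
- tape: Bystander: roll of brown tape lying flat, 90 mm diameter, 48 mm high; origin at the centre of its underside. Leave alone.
Mind the look-alikes: they are no part of the job. There is more than one size of the coupling; the one meant has the size given above.

How it is judged:
On the way:
1. the clamp knob is slackened (value of joint knob above 1 rad), for 0.2 s.
At the end, for the whole second after the job is handed in: The two lane cartons stand upright at rest in the lane between end wall and divider blade with at most 6 mm of slack in all; the knob is tight (below 0.3 rad); the coupling lies at rest in the grey bin; the third carton is still outside, in front of the lane (((x of carton_m in the frame of lane between -0.05 and 0.05 m and y of carton_m in the frame of lane between -0.2 and 0 m and angle between each of carton_m, carton_l's own z axis and vertical below 0.08 rad and linear speed of each of carton_m, carton_l below 0.02 m/s and x of carton_l in the frame of lane between -0.05 and 0.05 m and y of carton_l in the frame of lane between -0.2 and 0 m and value of joint divider above 0.239 m and x of carton_s in the frame of lane below -0.1 m) or (x of carton_s in the frame of lane between -0.05 and 0.05 m and y of carton_s in the frame of lane between -0.2 and 0 m and angle between each of carton_s, carton_l's own z axis and vertical below 0.08 rad and linear speed of each of carton_s, carton_l below 0.02 m/s and x of carton_l in the frame of lane between -0.05 and 0.05 m and y of carton_l in the frame of lane between -0.2 and 0 m and value of joint divider above 0.249 m and x of carton_m in the frame of lane below -0.1 m) or (x of carton_s in the frame of lane between -0.05 and 0.05 m and y of carton_s in the frame of lane between -0.2 and 0 m and angle between each of carton_s, carton_m's own z axis and vertical below 0.08 rad and linear speed of each of carton_s, carton_m below 0.02 m/s and x of carton_m in the frame of lane between -0.05 and 0.05 m and y of carton_m in the frame of lane between -0.2 and 0 m and value of joint divider above 0.259 m and x of carton_l in the frame of lane below -0.1 m)) and value of joint knob below 0.3 rad and x of coupling in the frame of bin between -0.062 and 0.062 m and y of coupling in the frame of bin between -0.062 and 0.062 m and z of coupling in the frame of bin below 0.035 m and linear speed of coupling below 0.03 m/s); the robot touches nothing.
It fails at once if the bottle was moved more than 30 mm (distance of bottle from where it was at the start of the episode above 0.03 m).
It fails at once if the tape roll was moved more than 30 mm (distance of tape from where it was at the start of the episode above 0.03 m).
It fails at once if the carton in front of the lane was moved more than 30 mm, or a carton was taken out of the lane ((x of carton_s in the frame of lane below -0.075 m and distance of carton_s from where it was at the start of the episode above 0.03 m) or (x of carton_m in the frame of lane below -0.075 m and distance of carton_m from where it was at the start of the episode above 0.03 m) or (x of carton_l in the frame of lane below -0.075 m and distance of carton_l from where it was at the start of the episode above 0.03 m)).
It fails at once if a carton was tipped over (angle between any of carton_s, carton_m, carton_l's own z axis and vertical above 0.6 rad).
It also fails if it takes over 61 s, if anything falls off the work surface, if the arm or the gripper's body presses on something with over 40 N, if the wrist force passes 120 N, or if a joint passes its speed limit or range.

## Working session

There is one attempt and no reset: what is moved stays moved. The work goes in short steps, Python scripts to look and compute and a shell command to move; the robot and the scene stay as the last step left them, time stands still between calls to the robot, and variables do not carry over. Pictures are saved under pics/ and viewed, and the job is handed in when it is done.

```bash
ls; mkdir -p pics; python3 - <<'E'
from workcell import bot
import cv2
print(bot.read_state())
for n in("top","side"):
    im,d=bot.read_camera(n); cv2.imwrite(f"pics/{n}0.png",im[:,:,::-1]); import numpy as np; np.save(f"pics/{n}0d.npy",d); np.save(f"pics/{n}0i.npy",im); print(bot.get_calibration(n))
E
```

```text
pics
{'time': 0.0, 'q': array([ 1.24213637e+00,  2.64740047e-01,  1.60534220e+00, -1.97613566e-05,
        1.27369221e+00, -3.69138141e-02]), 'joint_vel': array([-1.00696143e-03,  3.24056507e-04, -2.13041945e-03,  5.27034118e-04,
        5.31562468e-04, -3.18222624e-05]), 'joint_torque': array([-5.69441290e-04, -5.15115094e+01, -3.67311251e+01,  2.23704797e-04,
        1.32822039e-02,  4.81743541e-05]), 'tool_pos': array([0.1939436 , 0.64582636, 0.24398799]), 'tcp_rot': array([ 0.22730453,  1.55901776, -0.23069   ]), 'wrist_force': array([-0.37129075, -0.16332797, -0.33948883]), 'torque': array([ 0.00589493,  0.01343697, -0.04590879]), 'width': 0.9979494731842861}
{'fx': 448.64672618648615, 'fy': 448.64672618648615, 'cx': 316.8621922573247, 'cy': 240.3230961611201, 'dist': array([-0.00545038,  0.        ,  0.        ,  0.        ,  0.        ]), 'rvec': array([ 2.17829785, -2.21936561,  0.08906026]), 'tvec': array([-0.03767507,  0.55015331,  0.90750171])}
{'fx': 468.8810261973367, 'fy': 468.8810261973367, 'cx': 324.83988120290803, 'cy': 237.71015477739277, 'dist': array([0.02315321, 0.        , 0.        , 0.        , 0.        ]), 'rvec': array([ 2.13701177, -0.88101253,  0.41989817]), 'tvec': array([-0.39598911,  0.29914256,  0.6911079 ])}
```

View pics/top0.png

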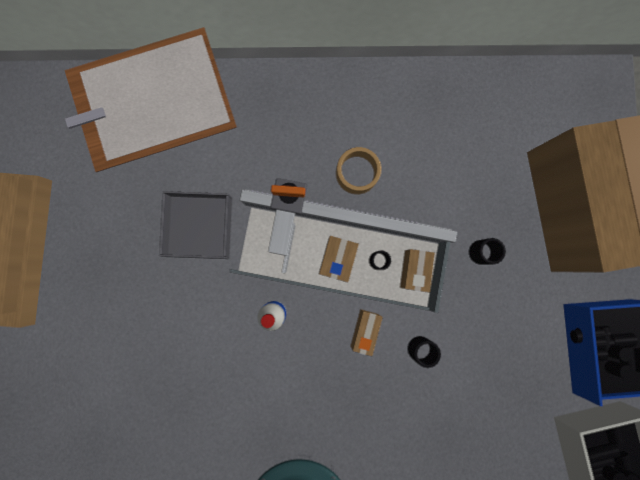

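View pics/side0.png

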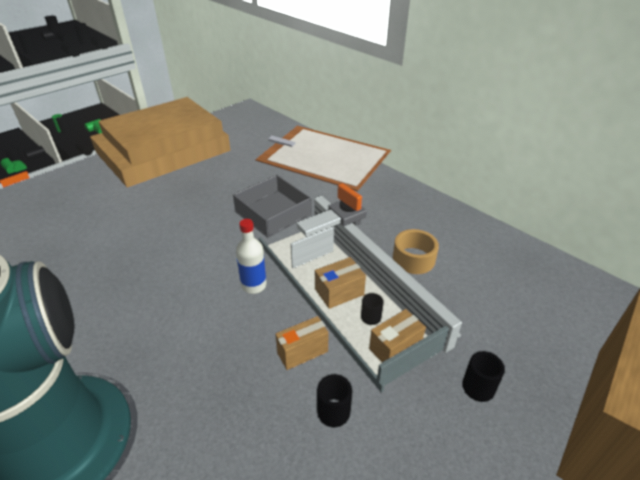

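The top picture shows the lane running from about (240,270) to (450,235), tilted. In it are the blue-square carton_l at (338,258) and the white-square carton_m at (418,270). The orange-square carton_s stands in front at (367,333).

Coupling candidates are the small tube at (380,260) between the cartons, and larger look-alikes at (487,251) and (424,351). I choose (380,260) and check it in a crop.

```bash
cat > h.py <<'E'
import numpy as np, cv2
from workcell import bot
def cal(n):
    c=bot.get_calibration(n); K=np.array([[c['fx'],0,c['cx']],[0,c['fy'],c['cy']],[0,0,1]]); R=cv2.Rodrigues(c['rvec'])[0]
    return K,c['dist'],R,c['tvec'],c['rvec']
def px(n,u,v,z):
    K,d,R,t,_=cal(n); p=cv2.undistortPoints(np.array([[[u,v]]],float),K,d)[0,0]
    r=R.T@np.array([p[0],p[1],1]); o=-R.T@t; return o+r*(z-o[2])/r[2]
def pd(n,D,u,v):
    K,d,R,t,_=cal(n); p=cv2.undistortPoints(np.array([[[u,v]]],float),K,d)[0,0]
    Z=D[int(round(v)),int(round(u))]; return R.T@(np.array([p[0],p[1],1])*Z-t)
def proj(n,P):
    K,d,R,t,rv=cal(n); return cv2.projectPoints(np.atleast_2d(np.array(P,float)),rv,t,K,d)[0][:,0]
def crop(im,u0,v0,u1,v1,s,name):
    c=cv2.resize(im[v0:v1,u0:u1],None,fx=s,fy=s,interpolation=cv2.INTER_CUBIC); 
    for u in range(u0-u0%20+20,u1,20): cv2.putText(c,str(u),((u-u0)*s,10),0,.35,(255,0,0),1); cv2.line(c,((u-u0)*s,12),((u-u0)*s,18),(255,0,0),1)
    for v in range(v0-v0%20+20,v1,20): cv2.putText(c,str(v),(0,(v-v0)*s),0,.35,(255,0,0),1)
    cv2.imwrite(name,c[:,:,::-1])
E
python3 - <<'E'
from h import *
im=np.load('pics/top0i.npy');D=np.load('pics/top0d.npy')
crop(im,310,220,460,320,5,'pics/c1.png'); crop(im,225,165,345,285,5,'pics/c2.png')
for u,v in [(380,252),(487,240),(424,340),(338,258),(418,270),(288,190),(195,225)]: print(u,v,pd('top',D,u,v).round(4))
E
```

```text
380 252 [ 0.5219 -0.173   0.0475]
487 240 [ 0.541  -0.3824  0.0648]
424 340 [ 0.3477 -0.2531  0.0566]
338 258 [ 0.5113 -0.0882  0.057 ]
418 270 [ 0.4846 -0.2464  0.0542]
288 190 [0.6341 0.0048 0.1359]
195 225 [0.5865 0.2045 0.0077]
```

View pics/c1.png

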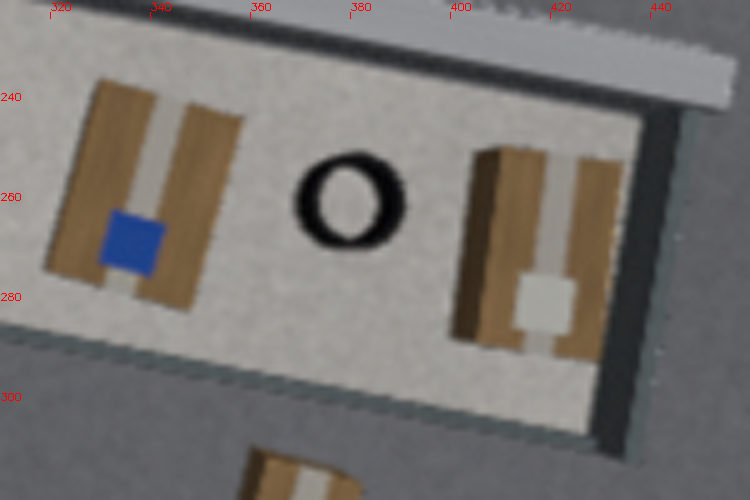

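View pics/c2.png

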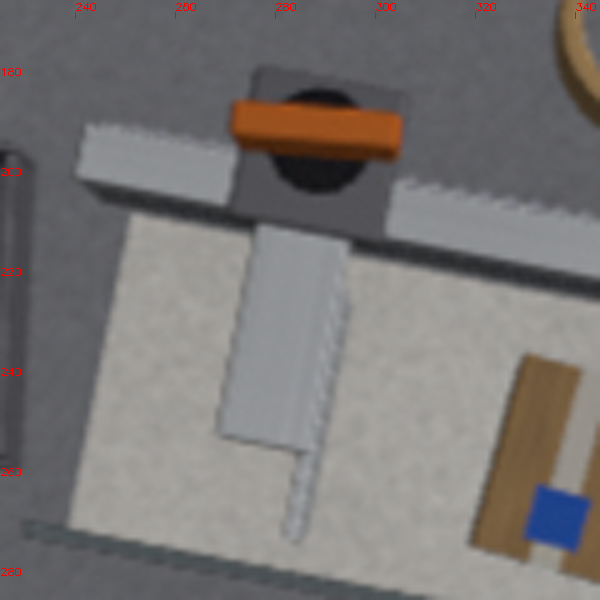

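```bash
cat > m.py <<'E'
from h import *
def cloud(n,D):
    K,d,R,t,_=cal(n); v,u=np.mgrid[0:480,0:640]; 
    p=cv2.undistortPoints(np.stack([u,v],-1).reshape(-1,1,2).astype(float),K,d)[:,0]
    Z=D.reshape(-1); P=(np.c_[p,np.ones(len(p))]*Z[:,None]-t)@R; return P.reshape(480,640,3)
E
python3 - <<'E'
from m import *
c=cal('top'); print('cam',(-c[2].T@c[3]).round(3))
L=np.array([px('top',*p,.07)[:2] for p in [(240.4,200.4),(242.4,190),(457.4,232),(455.6,241.6)]]); print(L.round(4))
lf,lb,rb,rf=L
ey=(lf-rf+lb-rb); ey/=np.linalg.norm(ey); ex=np.array([ey[1],-ey[0]])
print('yaw',np.arctan2(-ey[0],ey[1]),'len',np.linalg.norm(lf-rf),np.linalg.norm(lb-rb))
O=np.mean([lf-.068*ex-.225*ey,lb-.09*ex-.225*ey,rb-.09*ex+.205*ey,rf-.068*ex+.205*ey],0)
print('O each',[x.round(4) for x in [lf-.068*ex-.225*ey,lb-.09*ex-.225*ey,rb-.09*ex+.205*ey,rf-.068*ex+.205*ey]],O)
T=lambda p: ((np.array(p)[:2]-O)@ex,(np.array(p)[:2]-O)@ey)
print('lip',[np.round(T(px('top',*p,.02)),4) for p in [(310,285),(429,307)]])
print('endwall top inner',[np.round(T(px('top',*p,.06)),4) for p in [(437.5,243.5),(429.5,303)]])
im=np.load('pics/top0i.npy');D=np.load('pics/top0d.npy');P=cloud('top',D)
def sel(u0,v0,u1,v1,z0,z1):
    q=P[v0:v1,u0:u1].reshape(-1,3); return q[(q[:,2]>z0)&(q[:,2]<z1)]
for nm,b,z in [('l',(315,232,365,285),(.045,.07)),('m',(398,246,436,295),(.045,.07)),('s',(350,305,385,360),(.045,.07)),('coup',(365,247,395,273),(.035,.06)),('bar',(265,180,310,205),(.12,.15))]:
    q=sel(*b,*z); r=cv2.minAreaRect((q[:,:2]*1000).astype(np.float32)); 
    ce=np.array(r[0])/1000; print(nm,len(q),q[:,2].mean().round(4),ce.round(4),'size',np.round(r[1],1),r[2],'lane',np.round(T(ce),4))
E
```

```text
cam [ 0.492 -0.03   0.941]
[[ 0.6268  0.1006]
 [ 0.6472  0.0966]
 [ 0.5574 -0.3225]
 [ 0.5387 -0.3183]]
yaw -0.20906352591370478 len 0.42807315665552514 0.42861740019628036
O each [array([ 0.5135, -0.1053]), array([ 0.5124, -0.1048]), array([ 0.512 , -0.1033]), array([ 0.5147, -0.1036])] [ 0.5131576  -0.10428321]
lip [array([-0.0689,  0.0592]), array([-0.0672, -0.1886])]
endwall top inner [array([ 0.06  , -0.1724]), array([-0.058 , -0.1771])]
l 1235 0.056 [ 0.5101 -0.0887] size [60.  80.7] 72.86416625976562 lane [-0.0062  0.0146]
m 1059 0.0558 [ 0.482  -0.2551] size [64.9 82.2] 80.72518920898438 lane [ 0.0008 -0.154 ]
s 874 0.056 [ 0.3627 -0.1414] size [40.5 80.5] 73.21654510498047 lane [-0.1395 -0.0675]
coup 160 0.0474 [ 0.5059 -0.1734] size [39.  35.9] 88.97809600830078 lane [ 0.0073 -0.0691]
bar 294 0.1352 [0.6349 0.0065] size [61.9 14.4] 84.56205749511719 lane [0.0961 0.1336]
```

```bash
cat > plan.py <<'E'
from m import *
from scipy.spatial.transform import Rotation as Ro
O=np.array([.5132,-.1043]); YAW=-.209
ex=np.array([np.cos(YAW),np.sin(YAW)]); ey=np.array([-ex[1],ex[0]])
def W(x,y): return O+x*ex+y*ey
def down(a): # tool x down, tool y at world angle a
    X=np.array([0,0,-1.]);Y=np.array([np.cos(a),np.sin(a),0]);return Ro.from_matrix(np.c_[X,Y,np.cross(X,Y)])
def plan(p,a):
    s=bot.read_state(); R=Ro.from_rotvec(s['tcp_rot']); d=R.inv().apply(np.array(p)-s['tool_pos'])*100
    r=(R.inv()*down(a)).as_rotvec(); print('t',round(s['time'],2),'pos',s['tool_pos'].round(4),'yang',round(ya(s),4),'dp',d.round(2),'rot',r.round(3),'q',s['q'].round(2))
def ya(s=None):
    s=s or bot.read_state(); y=Ro.from_rotvec(s['tcp_rot']).as_matrix()[:,1]; return np.arctan2(y[1],y[0])
E
python3 - <<'E'
from plan import *
D=np.load('pics/top0d.npy');P=cloud('top',D)
q=P[185:265,155:236].reshape(-1,3);q=q[(q[:,2]>.035)&(q[:,2]<.065)]
r=cv2.minAreaRect((q[:,:2]*1000).astype(np.float32));print('bin',r,q[:,2].mean())
q=P[295:335,255:292].reshape(-1,3);q=q[(q[:,2]>.145)];print('bottle',q.mean(0))
print(Ro.from_rotvec(bot.read_state()['tcp_rot']).as_matrix().round(3))
c=np.array([.506,-.1735])
plan([*c,.16],YAW); plan([*c,.16],YAW+np.pi)
# coupling ring overlay check in both cams
th=np.linspace(0,6.28,24)
for n in('top','side'):
    im=cv2.resize(np.load(f'pics/{n}0i.npy'),None,fx=5,fy=5,interpolation=cv2.INTER_CUBIC)
    for rr,z in((.02,.048),(.015,.048),(.02,0)):
        for p in proj(n,np.c_[c[0]+rr*np.cos(th),c[1]+rr*np.sin(th),0*th+z]): cv2.circle(im,(int(p[0]*5+2),int(p[1]*5+2)),1,(255,0,0),-1)
    u,v=(proj(n,[*c,.03])[0]*5).astype(int); cv2.imwrite(f'pics/ov_{n}.png',im[v-200:v+200,u-200:u+200,::-1])
cv2.imwrite('pics/ov.png',np.hstack([cv2.imread('pics/ov_top.png'),cv2.imread('pics/ov_side.png')]))
E
```

```text
bin ((583.6190185546875, 197.91116333007812), (131.22708129882812, 130.17417907714844), 86.96376037597656) 0.04757413799337934
bottle [0.40583106 0.04115326 0.1793212 ]
[[-0.001  0.288  0.958]
 [-0.002  0.958 -0.288]
 [-1.    -0.002 -0.   ]]
t 0.1 pos [0.194  0.6459 0.2441] yang 1.279 dp [  8.55 -69.48  53.46] rot [1.488e+00 1.000e-03 2.000e-03] q [ 1.24  0.26  1.61  0.    1.27 -0.04]
t 0.1 pos [0.194  0.6459 0.2441] yang 1.279 dp [  8.55 -69.48  53.46] rot [-1.654e+00 -2.000e-03  1.000e-03] q [ 1.24  0.26  1.61  0.    1.27 -0.04]
```

View pics/ov.png

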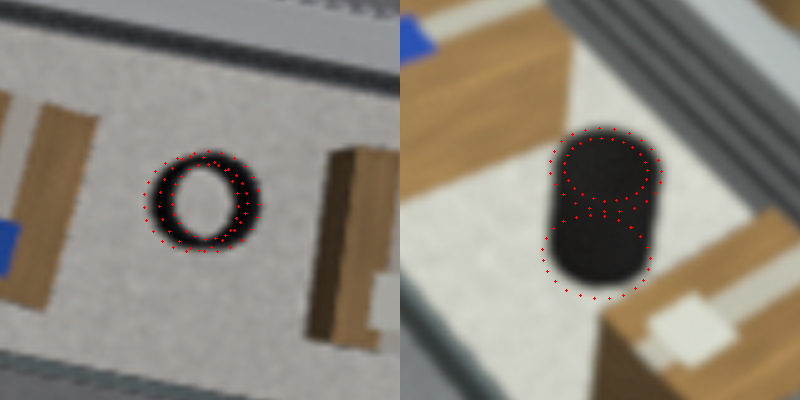

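```bash
python3 -m creep '[{"grip":8,"dp":[0,-69.5,53.5],"rotation":[1.488,0,0]},{"grip":8,"dp":[0,-69.5,53.5],"rotation":[1.488,0,0]},{"grip":6,"dp":[0,-69.5,53.5],"rotation":[1.488,0,0]},{"grip":6,"dp":[0,-69.5,53.5],"rotation":[1.488,0,0]},{"grip":6,"dp":[0,-69.5,53.5],"rotation":[1.488,0,0]}]' 40; python3 -c "
from plan import *
plan([.506,-.1745,.16],YAW)"
```

```text
time: 0.52
tool_pos: [0.2684, 0.4497, 0.2445]
tcp_rot: [0.719, 1.448, -0.721]
wrist_force: [0.9, -0.7, 1.0]
width: 0.706
t 0.52 pos [0.2684 0.4497 0.2445] yang 0.6486 dp [  8.51 -18.76  64.1 ] rot [0.858 0.001 0.001] q [ 0.99 -0.02  1.92 -0.    1.24  0.34]
```

```bash
python3 -m creep '[{"grip":6,"dp":[0,-18.8,64.1],"rotation":[0.858,0,0]},{"grip":6,"dp":[0,-18.8,64.1],"rotation":[0.858,0,0]},{"grip":6,"dp":[0,-18.8,64.1],"rotation":[0.858,0,0]},{"grip":6,"dp":[0,-18.8,64.1],"rotation":[0.858,0,0]},{"grip":6,"dp":[0,-18.8,64.1],"rotation":[0.858,0,0]}]' 40; python3 -c "
from plan import *
plan([.506,-.1745,.16],YAW)"
```

```text
time: 0.93
tool_pos: [0.3433, 0.2555, 0.245]
tcp_rot: [1.192, 1.22, -1.192]
wrist_force: [1.3, -0.2, -0.6]
width: 0.704
t 0.93 pos [0.3433 0.2555 0.245 ] yang 0.0236 dp [ 8.5  15.25 43.37] rot [0.233 0.    0.   ] q [ 0.58 -0.22  2.1  -0.    1.26  0.56]
```

```bash
python3 -m creep '[{"grip":6,"dp":[0,15.2,43.4],"rotation":[0.233,0,0]},{"grip":6,"dp":[0,15.2,43.4],"rotation":[0.233,0,0]},{"grip":6,"dp":[0,15.2,43.4],"rotation":[0.233,0,0]},{"grip":6,"dp":[0,15.2,43.4],"rotation":[0.233,0,0]},{"grip":6,"dp":[0,15.2,43.4],"rotation":[0.233,0,0]}]' 40; python3 -c "
from plan import *
plan([.506,-.1745,.16],YAW)"
```

```text
time: 1.35
tool_pos: [0.4179, 0.0609, 0.2452]
tcp_rot: [1.358, 1.106, -1.358]
wrist_force: [0.5, 0.0, -0.4]
width: 0.702
t 1.35 pos [0.4179 0.0609 0.2452] yang -0.204 dp [ 8.52 13.4  21.27] rot [ 0.005 -0.    -0.   ] q [ 0.09 -0.23  2.11  0.    1.27  0.29]
```

```bash
python3 -m creep '[{"grip":6,"dp":[0,12.6,20.3],"rotation":[0,0,0]},{"grip":6,"dp":[0,12.6,20.3],"rotation":[0,0,0]},{"grip":6,"dp":[0,12.6,20.3],"rotation":[0,0,0]},{"grip":6,"dp":[0,12.6,20.3],"rotation":[0,0,0]},{"grip":6,"dp":[0,12.6,20.3],"rotation":[0,0,0]}]' 40; python3 -c "
from plan import *
plan([.506,-.1745,.16],YAW)"
```

```text
time: 1.77
tool_pos: [0.4897, -0.1348, 0.245]
tcp_rot: [1.358, 1.106, -1.358]
wrist_force: [0.9, 0.1, 0.9]
width: 0.702
t 1.77 pos [ 0.4897 -0.1348  0.245 ] yang -0.2046 dp [8.5  2.41 3.55] rot [ 0.004 -0.     0.   ] q [-0.32 -0.05  1.95  0.    1.24 -0.11]
```

```bash
python3 -m creep '[{"grip":6,"dp":[3,1.6,2.6]},{"grip":6,"dp":[3,1.6,2.6]},{"grip":6,"dp":[3,1.6,2.6]},{"grip":6,"dp":[3,1.6,2.6]}]' 40; python3 -c "
from plan import *
plan([.506,-.1745,.16],YAW)"
```

```text
t 1.77 pos [ 0.4897 -0.1348  0.245 ] yang -0.2046 dp [8.5  2.41 3.55] rot [ 0.004 -0.     0.   ] q [-0.32 -0.05  1.95  0.    1.24 -0.11]validation failed for argument at $[0]...
```

```bash
python3 -m creep '[{"grip":6,"dp":[3,1.6,2.6],"rotation":[0,0,0]},{"grip":6,"dp":[3,1.6,2.6],"rotation":[0,0,0]},{"grip":6,"dp":[3,1.6,2.6],"rotation":[0,0,0]},{"grip":6,"dp":[3,1.6,2.6],"rotation":[0,0,0]}]' 40; python3 -c "
from plan import *
plan([.506,-.1745,.03],YAW)
im,d=bot.read_camera('top'); cv2.imwrite('pics/t1.png',im[:,:,::-1])
im,d=bot.read_camera('side'); cv2.imwrite('pics/s1.png',im[:,:,::-1])
"
```

```text
time: 2.1
tool_pos: [0.4995, -0.161, 0.2145]
tcp_rot: [1.358, 1.108, -1.36]
wrist_force: [0.3, 0.0, 0.2]
width: 0.704
t 2.1 pos [ 0.4995 -0.161   0.2145] yang -0.2047 dp [18.45  0.95  1.2 ] rot [ 0.004 -0.001  0.002] q [-0.36  0.    1.96  0.    1.18 -0.16]
```

```bash
python3 -m creep '[{"grip":6,"dp":[4,0.95,1.2],"rotation":[0.004,0,0]},{"grip":6,"dp":[8,0.95,1.2],"rotation":[0.004,0,0]},{"grip":6,"dp":[10,0.95,1.2],"rotation":[0.004,0,0]},{"grip":6,"dp":[10,0.95,1.2],"rotation":[0.004,0,0]},{"grip":6,"dp":[10,0.95,1.2],"rotation":[0.004,0,0]}]' 40; python3 -c "
from plan import *
plan([.506,-.1745,.03],YAW)
im,d=bot.read_camera('side'); crop(im,290,200,450,330,5,'pics/s1.png')
"
```

```text
time: 2.62
tool_pos: [0.5065, -0.1737, 0.1152]
tcp_rot: [1.359, 1.106, -1.36]
wrist_force: [0.7, -0.3, 0.3]
width: 0.705
t 2.62 pos [ 0.5065 -0.1737  0.1152] yang -0.2064 dp [ 8.52 -0.02  0.09] rot [ 0.003 -0.     0.002] q [-0.38  0.12  2.03  0.    0.99 -0.17]
```

View pics/s1.png

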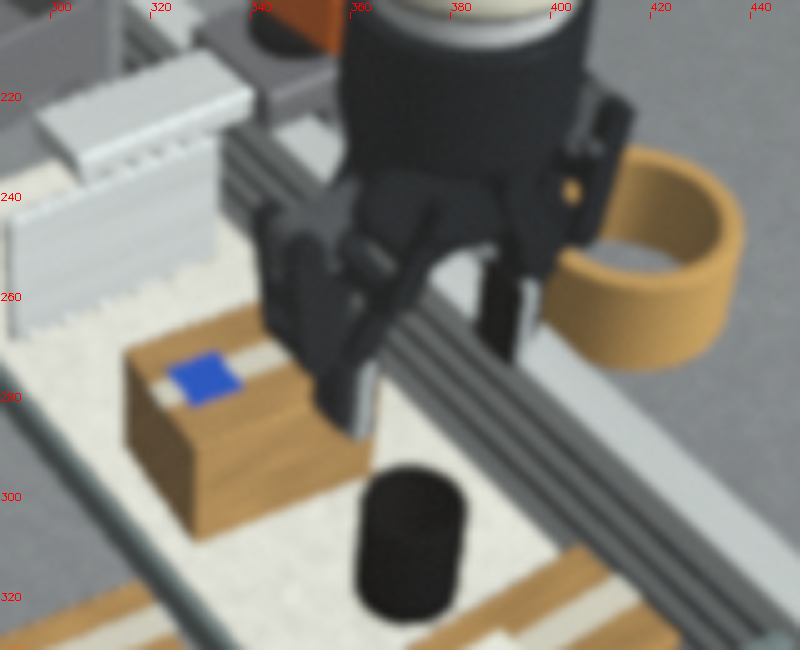

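The crop shows the open fingers above and straddling the small tube at about (370,305), with one finger on the robot side and one on the rail side. Next I descend.

```bash
python3 -m creep '[{"grip":6,"dp":[3,0,0],"rotation":[0,0,0]},{"grip":6,"dp":[5.5,0,0.1],"rotation":[0,0,0]},{"grip":6,"dp":[7.5,0,0.1],"rotation":[0,0,0]},{"grip":6,"dp":[8.4,0,0.1],"rotation":[0,0,0]},{"grip":6,"dp":[8.4,0,0.1],"rotation":[0,0,0]}]' 40; python3 -c "
from plan import *
plan([.506,-.1745,.03],YAW)"
```

```text
time: 3.08
tool_pos: [0.5077, -0.176, 0.0322]
tcp_rot: [1.361, 1.103, -1.359]
wrist_force: [0.9, 0.8, -0.2]
width: 0.701
t 3.08 pos [ 0.5077 -0.176   0.0322] yang -0.2074 dp [ 0.22 -0.2  -0.11] rot [ 0.002  0.    -0.001] q [-0.38  0.24  2.08  0.    0.83 -0.17]
```

```bash
python3 -m creep '[{"grip":3,"dp":[0,0,0],"rotation":[0,0,0]},{"grip":3,"dp":[0,0,0],"rotation":[0,0,0]},{"grip":3,"dp":[0,0,0],"rotation":[0,0,0]},{"grip":3,"dp":[0,0,0],"rotation":[0,0,0]},{"grip":3,"dp":[0,0,0],"rotation":[0,0,0]}]' 40; python3 -m creep '[{"grip":3,"dp":[-2,0,0],"rotation":[0,0,0]},{"grip":3,"dp":[-5,0,0],"rotation":[0,0,0]},{"grip":3,"dp":[-9,0,0],"rotation":[0,0,0]},{"grip":3,"dp":[-13,0,0],"rotation":[0,0,0]},{"grip":3,"dp":[-17,0,0],"rotation":[0,0,0]}]' 40;  python3 -c "
from plan import *
plan([.5836,.198,.2],YAW)
im,d=bot.read_camera('side'); cv2.imwrite('pics/s2.png',im[:,:,::-1])"
```

```text
time: 3.5
tool_pos: [0.509, -0.1767, 0.0339]
tcp_rot: [1.362, 1.099, -1.358]
wrist_force: [-0.1, 0.1, 7.3]
width: 0.459
time: 3.92
tool_pos: [0.5065, -0.1759, 0.2036]
tcp_rot: [1.361, 1.103, -1.36]
wrist_force: [1.3, -0.7, -0.8]
width: 0.457
t 3.92 pos [ 0.5065 -0.1759  0.2036] yang -0.2079 dp [  0.36  -0.17 -38.18] rot [ 0.001  0.    -0.   ] q [-0.38  0.03  1.95 -0.    1.16 -0.17]
```

View pics/s2.png

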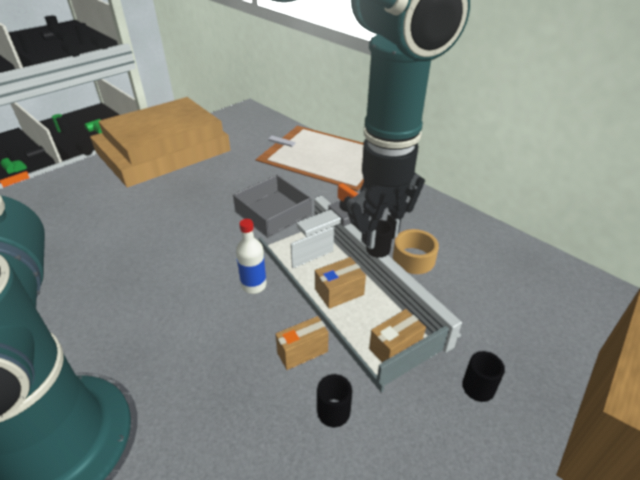

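The picture shows the tube held in the gripper at (380,238), and the 39 mm opening fits a 40 mm tube. The cartons have not moved. I carry it to the bin.

```bash
python3 -m creep '[{"grip":3,"dp":[0,0,-4],"rotation":[0,0,0]},{"grip":3,"dp":[0,0,-8],"rotation":[0,0,0]},{"grip":3,"dp":[0,0,-12],"rotation":[0,0,0]},{"grip":3,"dp":[0,0,-16],"rotation":[0,0,0]},{"grip":3,"dp":[0,0,-20],"rotation":[0,0,0]}]' 40; python3 -m creep '[{"grip":3,"dp":[0,0,-4],"rotation":[0,0,0]},{"grip":3,"dp":[0,0,-8],"rotation":[0,0,0]},{"grip":3,"dp":[0,0,-12],"rotation":[0,0,0]},{"grip":3,"dp":[0,0,-16],"rotation":[0,0,0]},{"grip":3,"dp":[0,0,-18],"rotation":[0,0,0]}]' 40;  python3 -m creep '[{"grip":3,"dp":[3,0,0],"rotation":[0,0,0]},{"grip":3,"dp":[6,0,0],"rotation":[0,0,0]}]' 40;python3 -c "
from plan import *
plan([.5836,.198,.045],YAW)
print(bot.read_state()['width'])"
```

```text
time: 4.38
tool_pos: [0.5484, 0.0213, 0.2022]
tcp_rot: [1.362, 1.102, -1.36]
wrist_force: [1.3, 0.5, -0.3]
width: 0.463
time: 4.8
tool_pos: [0.586, 0.2003, 0.2021]
tcp_rot: [1.362, 1.105, -1.356]
wrist_force: [0.1, -1.1, -0.2]
width: 0.456
time: 4.97
tool_pos: [0.5881, 0.1987, 0.1441]
tcp_rot: [1.365, 1.102, -1.351]
wrist_force: [-0.1, -0.4, -0.5]
width: 0.456
t 4.97 pos [0.5881 0.1987 0.1441] yang -0.2049 dp [ 9.91 -0.5   0.2 ] rot [ 0.004 -0.004 -0.007] q [0.29 0.24 1.83 0.   1.06 0.49]
0.4560771166155802
```

```bash
python3 -m creep '[{"grip":3,"dp":[3,-0.4,0.2],"rotation":[0,0,0]},{"grip":3,"dp":[6,-0.4,0.2],"rotation":[0,0,0]},{"grip":3,"dp":[8.5,-0.4,0.2],"rotation":[0,0,0]},{"grip":3,"dp":[9.7,-0.4,0.2],"rotation":[0,0,0]},{"grip":3,"dp":[9.7,-0.4,0.2],"rotation":[0,0,0]}]' 40; python3 -m creep '[{"grip":3,"dp":[0.2,0,0],"rotation":[0,0,0]},{"grip":6,"dp":[0.2,0,0],"rotation":[0,0,0]},{"grip":6,"dp":[0.2,0,0],"rotation":[0,0,0]},{"grip":6,"dp":[0.2,0,0],"rotation":[0,0,0]},{"grip":6,"dp":[-1,0,0],"rotation":[0,0,0]}]' 40;python3 -m creep '[{"grip":6,"dp":[-4,0,0],"rotation":[0,0,0]},{"grip":6,"dp":[-8,0,0],"rotation":[0,0,0]},{"grip":6,"dp":[-12,0,0],"rotation":[0,0,0]},{"grip":6,"dp":[-15,0,0],"rotation":[0,0,0]},{"grip":6,"dp":[-15,0,0],"rotation":[0,0,0]}]'; python3 -c "
from plan import *
plan([*W(.0961,.1336),.121],YAW+.11)
im,d=bot.read_camera('side'); cv2.imwrite('pics/s3.png',im[:,:,::-1])"
```

```text
time: 5.38
tool_pos: [0.5783, 0.1939, 0.041]
tcp_rot: [1.356, 1.106, -1.366]
wrist_force: [0.4, -0.7, 0.3]
width: 0.459
time: 5.8
tool_pos: [0.58, 0.1943, 0.0538]
tcp_rot: [1.359, 1.104, -1.363]
wrist_force: [0.5, -0.5, -0.4]
width: 0.697
time: 6.22
tool_pos: [0.5862, 0.1962, 0.2157]
tcp_rot: [1.373, 1.097, -1.345]
wrist_force: [1.2, 1.7, -0.1]
width: 0.702
t 6.22 pos [0.5862 0.1962 0.2157] yang -0.208 dp [ 9.46  8.55 17.63] rot [-0.109 -0.007 -0.016] q [0.28 0.17 1.78 0.   1.18 0.49]
```

View pics/s3.png

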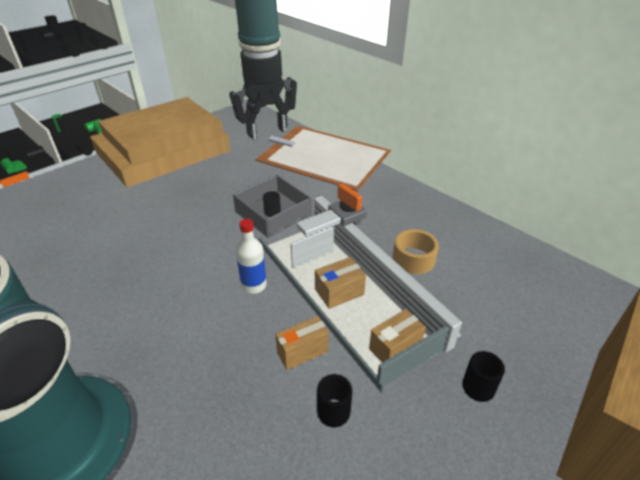

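The picture shows the tube standing in the grey bin at (272,203). The bottle, tape and cartons are unchanged. Next I go over the knob.

```bash
python3 -m creep '[{"grip":4.5,"dp":[0,2,4],"rotation":[-0.05,0,0]},{"grip":4.5,"dp":[0,4,8],"rotation":[-0.109,0,0]},{"grip":4.5,"dp":[0,6,12],"rotation":[-0.109,0,0]},{"grip":4.5,"dp":[0,8,16],"rotation":[-0.109,0,0]},{"grip":4.5,"dp":[0,8.5,17.6],"rotation":[-0.109,0,0]}]' 60; python3 -m creep '[{"grip":4.5,"dp":[2,0,0],"rotation":[0,0,0]},{"grip":4.5,"dp":[4,0,0],"rotation":[0,0,0]},{"grip":4.5,"dp":[4,0,0],"rotation":[0,0,0]},{"grip":4.5,"dp":[4,0,0],"rotation":[0,0,0]}]';python3 -c "
from plan import *
plan([*W(.0961,.1336),.122],YAW+.114)
im,d=bot.read_camera('side'); crop(im,280,90,420,230,4,'pics/s4.png')"
```

```text
time: 6.68
tool_pos: [0.6279, 0.0017, 0.2041]
tcp_rot: [1.282, 1.16, -1.283]
wrist_force: [-0.0, -0.4, 0.6]
width: 0.529
time: 7.02
tool_pos: [0.6259, 0.0048, 0.1625]
tcp_rot: [1.28, 1.164, -1.286]
wrist_force: [0.1, 0.0, -0.1]
width: 0.522
t 7.02 pos [0.6259 0.0048 0.1625] yang -0.0994 dp [ 4.04  0.9  -0.26] rot [-0.004  0.     0.005] q [-0.03  0.24  1.79  0.    1.11  0.07]
```

View pics/s4.png

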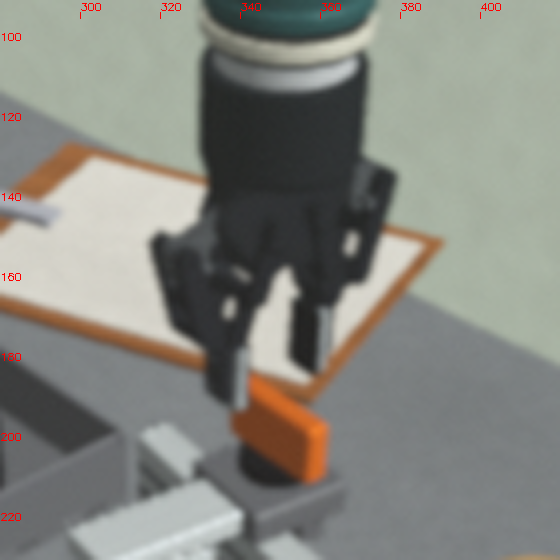

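The fingers stand above the bar at about (347,195), 9 mm short across it. I correct sideways first, then go down and close.

```bash
python3 -m creep '[{"grip":4.5,"dp":[0,0.9,-0.2],"rotation":[0,0,0]},{"grip":4.5,"dp":[0,0.9,-0.2],"rotation":[0,0,0]},{"grip":4.5,"dp":[1.5,0.9,-0.2],"rotation":[0,0,0]},{"grip":4.5,"dp":[3,0.9,-0.2],"rotation":[0,0,0]},{"grip":4.5,"dp":[4,0.9,-0.2],"rotation":[0,0,0]}]' 60; python3 -m creep '[{"grip":4.5,"dp":[0,0,0],"rotation":[0,0,0]},{"grip":4.5,"dp":[0,0,0],"rotation":[0,0,0]}]';python3 -c "
from plan import *
plan([*W(.0961,.1336),.122],YAW+.114)
print(bot.read_state()['wrist_force'])
im,d=bot.read_camera('side'); crop(im,280,90,420,230,4,'pics/s5.png')"
```

```text
time: 7.48
tool_pos: [0.6377, 0.0065, 0.1245]
tcp_rot: [1.282, 1.16, -1.28]
wrist_force: [-0.1, 0.2, -1.0]
width: 0.528
time: 7.65
tool_pos: [0.6368, 0.0063, 0.1241]
tcp_rot: [1.281, 1.162, -1.282]
wrist_force: [0.1, -0.8, -0.2]
width: 0.526
t 7.65 pos [0.6368 0.0063 0.1241] yang -0.0985 dp [ 0.21 -0.19  0.01] rot [-0.004  0.     0.001] q [-0.03  0.29  1.8  -0.    1.05  0.07]
[ 0.07588539 -0.81298237 -0.24750533]
```

View pics/s5.png

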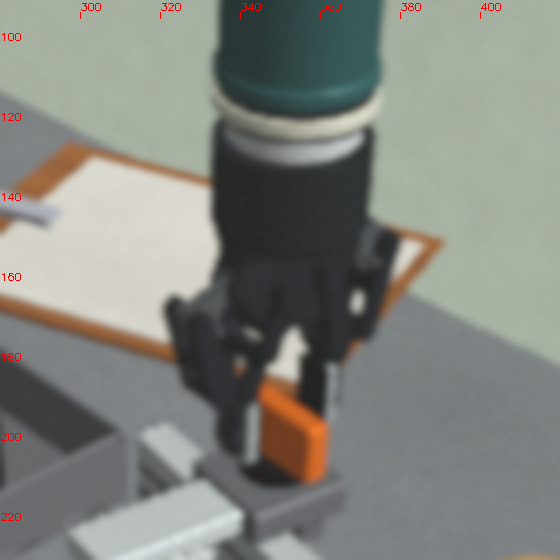

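The bar at (352,198) now stands between the two pads. I close on it.

```bash
python3 -m creep '[{"grip":1,"dp":[0.1,-0.2,0],"rotation":[0,0,0]},{"grip":1,"dp":[0.1,-0.2,0],"rotation":[0,0,0]},{"grip":1,"dp":[0.1,-0.2,0],"rotation":[0,0,0]},{"grip":1,"dp":[0.1,-0.2,0],"rotation":[0,0,0]},{"grip":1,"dp":[0.1,-0.2,0],"rotation":[0,0,0]}]' 60; python3 -c "
from plan import *
plan([*W(.0961,.1336),.122],YAW+1.4)
s=bot.read_state();print(s['wrist_force'],s['torque'],s['width'])"
```

```text
time: 8.12
tool_pos: [0.6363, 0.0061, 0.1245]
tcp_rot: [1.283, 1.158, -1.279]
wrist_force: [3.4, -1.3, 2.1]
width: 0.15
t 8.12 pos [0.6363 0.0061 0.1245] yang -0.0989 dp [ 0.25 -0.14 -0.02] rot [-1.29   0.002 -0.003] q [-0.03  0.29  1.81 -0.    1.04  0.07]
[ 3.41541737 -1.34110176  2.11513069] [-0.02659301 -0.30211349  0.12514081] 0.15013241083297743
```

```bash
python3 -m creep '[{"grip":1,"dp":[0,0,0],"rotation":[-0.1,0,0]},{"grip":1,"dp":[0,0,0],"rotation":[-0.2,0,0]},{"grip":1,"dp":[0,0,0],"rotation":[-0.3,0,0]},{"grip":1,"dp":[0,0,0],"rotation":[-0.4,0,0]},{"grip":1,"dp":[0,0,0],"rotation":[-0.5,0,0]}]' 60; python3 -c "
from plan import *
plan([*W(.0961,.1336),.122],YAW+1.4)
s=bot.read_state();print(s['wrist_force'],s['torque'],s['width'])"
```

```text
time: 8.53
tool_pos: [0.6361, 0.006, 0.1245]
tcp_rot: [0.907, 1.372, -0.904]
wrist_force: [2.5, -0.8, 2.5]
width: 0.152
t 8.53 pos [0.6361 0.006  0.1245] yang 0.4052 dp [ 0.25 -0.1  -0.09] rot [-0.786  0.002 -0.002] q [-0.03  0.29  1.81  0.    1.04 -0.43]
[ 2.50831023 -0.82402852  2.51967208] [-0.15346355 -0.25122877 -0.23092149] 0.15180264567014923
```

```bash
python3 -m creep '[{"grip":1,"dp":[0,0,0],"rotation":[-0.1,0,0]},{"grip":1,"dp":[0,0,0],"rotation":[-0.2,0,0]},{"grip":1,"dp":[0,0,0],"rotation":[-0.3,0,0]},{"grip":1,"dp":[0,0,0],"rotation":[-0.4,0,0]},{"grip":1,"dp":[0,0,0],"rotation":[-0.5,0,0]}]' 60;python3 -m creep '[{"grip":1,"dp":[0,0,0],"rotation":[-0.1,0,0]},{"grip":1,"dp":[0,0,0],"rotation":[-0.2,0,0]},{"grip":1,"dp":[0,0,0],"rotation":[-0.25,0,0]},{"grip":1,"dp":[0,0,0],"rotation":[-0.25,0,0]}]' 60; python3 -c "
from plan import *
plan([*W(.0961,.1336),.122],YAW+1.4)
s=bot.read_state();print(s['wrist_force'],s['torque'],s['width'])
im,d=bot.read_camera('top'); crop(im,225,165,345,285,5,'pics/t6.png')"
```

```text
time: 8.95
tool_pos: [0.636, 0.0059, 0.1245]
tcp_rot: [0.521, 1.505, -0.52]
wrist_force: [2.1, -1.8, 3.0]
width: 0.153
time: 9.28
tool_pos: [0.636, 0.0058, 0.1245]
tcp_rot: [0.328, 1.543, -0.328]
wrist_force: [2.0, -1.6, 3.2]
width: 0.152
t 9.28 pos [0.636  0.0058 0.1245] yang 1.1522 dp [ 0.25  0.01 -0.13] rot [-0.039  0.002 -0.   ] q [-0.03  0.29  1.81 -0.    1.04 -1.18]
[ 2.04139062 -1.56620486  3.24292617] [-0.25454733 -0.3359947   0.20290834] 0.1520426296632303
```

View pics/t6.png

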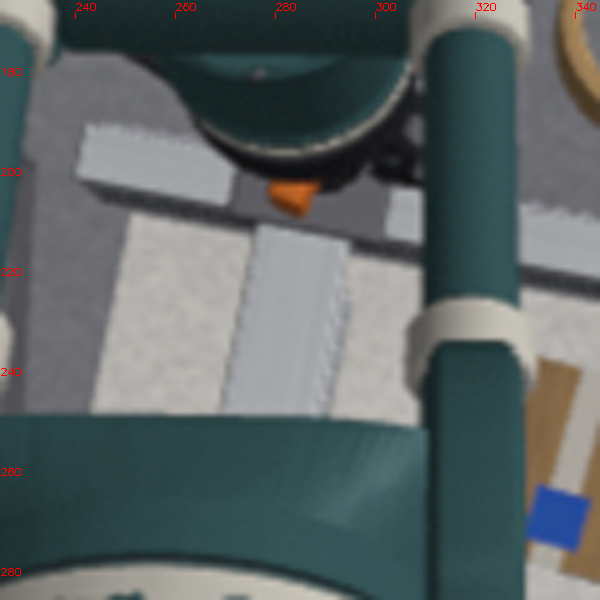

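The orange bar now stands across the rail, with its end at (284,202), so the knob is at about 1.36 rad. I start sliding towards the end wall.

```bash
python3 -m creep '[{"grip":1,"dp":[0,-0.98,0.21],"rotation":[0,0,0]},{"grip":1,"dp":[0,-1.96,0.42],"rotation":[0,0,0]},{"grip":1,"dp":[0,-2.93,0.62],"rotation":[0,0,0]},{"grip":1,"dp":[0,-3.91,0.83],"rotation":[0,0,0]},{"grip":1,"dp":[0,-4.9,1.04],"rotation":[0,0,0]}]' 60; python3 -c "
from plan import *
plan([*W(.0961,.185-.2445),.122],YAW+1.36)
s=bot.read_state();print(s['wrist_force'],s['torque'],s['width'])"
```

```text
time: 9.75
tool_pos: [0.6254, -0.0437, 0.1244]
tcp_rot: [0.33, 1.543, -0.329]
wrist_force: [4.2, 1.6, 4.6]
width: 0.147
t 9.75 pos [ 0.6254 -0.0437  0.1244] yang 1.1501 dp [  0.24 -13.91   2.87] rot [-0.001  0.003 -0.001] q [-0.11  0.27  1.83  0.    1.04 -1.26]
[4.21928517 1.59132464 4.62476884] [ 0.10734517 -0.5202066   0.23428454] 0.14678830653343175
```

```bash
python3 -m creep '[{"grip":1,"dp":[0,-0.98,0.21],"rotation":[0,0,0]},{"grip":1,"dp":[0,-1.96,0.42],"rotation":[0,0,0]},{"grip":1,"dp":[0,-2.93,0.62],"rotation":[0,0,0]},{"grip":1,"dp":[0,-3.91,0.83],"rotation":[0,0,0]},{"grip":1,"dp":[0,-4.9,1.04],"rotation":[0,0,0]}]' 60; python3 -c "
from plan import *
plan([*W(.0961,.185-.2445),.122],YAW+1.36)
s=bot.read_state();print(s['wrist_force'],s['torque'],s['width'])
im,d=bot.read_camera('side'); cv2.imwrite('pics/s7.png',im[:,:,::-1])"
```

```text
time: 10.17
tool_pos: [0.615, -0.0925, 0.1245]
tcp_rot: [0.331, 1.542, -0.329]
wrist_force: [4.8, 1.4, 4.2]
width: 0.155
t 10.17 pos [ 0.615  -0.0925  0.1245] yang 1.1498 dp [ 0.24 -9.04  1.83] rot [-0.001  0.003 -0.002] q [-0.19  0.26  1.84  0.    1.04 -1.34]
[4.83480652 1.40183013 4.19597135] [ 0.31106331 -0.63202451  0.25680492] 0.15452824464711826
```

View pics/s7.png

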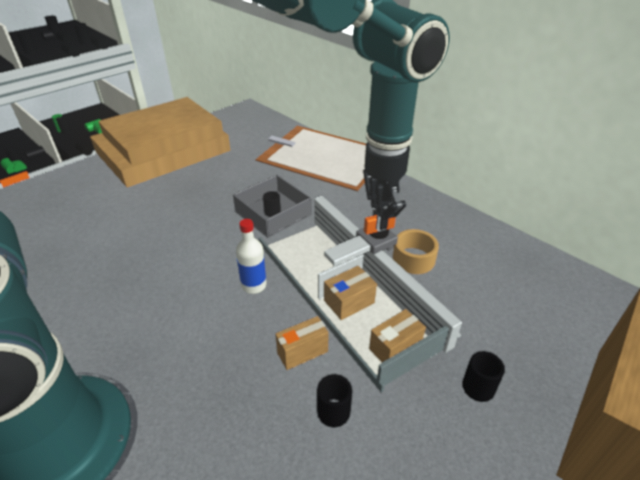

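The blade has reached the blue-square carton at (350,290). The tape roll at (415,250) has not moved, and the forces are small. I continue.

```bash
python3 -m creep '[{"grip":1,"dp":[0,-0.98,0.2],"rotation":[0,0,0]},{"grip":1,"dp":[0,-1.96,0.4],"rotation":[0,0,0]},{"grip":1,"dp":[0,-2.93,0.6],"rotation":[0,0,0]},{"grip":1,"dp":[0,-3.91,0.8],"rotation":[0,0,0]},{"grip":1,"dp":[0,-4.9,1.0],"rotation":[0,0,0]}]' 60; python3 -c "
from plan import *
plan([*W(.0961,.185-.2445),.122],YAW+1.36)
s=bot.read_state();print(s['wrist_force'],s['torque'],s['width'])
im,d=bot.read_camera('side'); cv2.imwrite('pics/s8.png',im[:,:,::-1])"
```

```text
time: 10.63
tool_pos: [0.6046, -0.1414, 0.1245]
tcp_rot: [0.331, 1.541, -0.329]
wrist_force: [5.9, 1.6, 3.7]
width: 0.146
t 10.63 pos [ 0.6046 -0.1414  0.1245] yang 1.1498 dp [ 0.24 -4.14  0.79] rot [-0.001  0.004 -0.002] q [-0.27  0.26  1.84  0.    1.03 -1.42]
[5.93603778 1.59741915 3.66782954] [ 0.22856632 -0.88948911  0.17274758] 0.14596624455335944
```

View pics/s8.png

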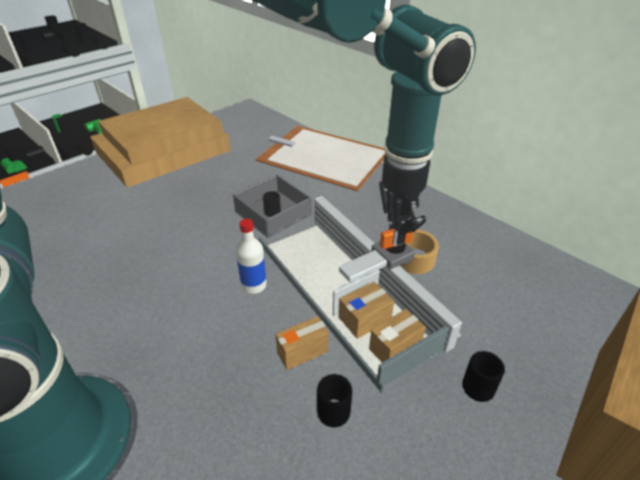

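The cartons are upright and the gap is small, with about 40 mm left. I slow down.

```bash
python3 -m creep '[{"grip":1,"dp":[0,-0.8,0.15],"rotation":[0,0,0]},{"grip":1,"dp":[0,-1.6,0.3],"rotation":[0,0,0]},{"grip":1,"dp":[0,-2.4,0.45],"rotation":[0,0,0]},{"grip":1,"dp":[0,-3.0,0.57],"rotation":[0,0,0]},{"grip":1,"dp":[0,-3.4,0.65],"rotation":[0,0,0]}]' 60; python3 -c "
from plan import *
plan([*W(.0961,.185-.2445),.122],YAW+1.36)
s=bot.read_state();print(s['wrist_force'],s['torque'],s['width'])"
```

```text
time: 11.1
tool_pos: [0.5973, -0.1754, 0.1245]
tcp_rot: [0.331, 1.54, -0.33]
wrist_force: [8.5, 2.1, 2.8]
width: 0.149
t 11.1 pos [ 0.5973 -0.1754  0.1245] yang 1.1493 dp [ 0.25 -0.74  0.06] rot [-0.002  0.005 -0.002] q [-0.33  0.26  1.84  0.    1.03 -1.48]
[8.49223093 2.14469324 2.75561756] [ 0.31765086 -1.1904459   0.16350711] 0.14857332646238813
```

```bash
python3 -m creep '[{"grip":1,"dp":[0,-0.15,0.03],"rotation":[0,0,0]},{"grip":1,"dp":[0,-0.3,0.05],"rotation":[0,0,0]},{"grip":1,"dp":[0,-0.45,0.08],"rotation":[0,0,0]},{"grip":1,"dp":[0,-0.6,0.1],"rotation":[0,0,0]},{"grip":1,"dp":[0,-0.6,0.1],"rotation":[0,0,0]}]' 60; python3 -c "
from plan import *
plan([*W(.0961,.185-.2445),.122],YAW+1.36)
s=bot.read_state();print(s['wrist_force'],s['torque'],s['width'])
im,d=bot.read_camera('side'); crop(im,320,220,480,350,5,'pics/s9.png')"
```

```text
time: 11.52
tool_pos: [0.5961, -0.1811, 0.1245]
tcp_rot: [0.331, 1.539, -0.33]
wrist_force: [8.4, 1.0, 2.3]
width: 0.148
t 11.52 pos [ 0.5961 -0.1811  0.1245] yang 1.1495 dp [ 0.25 -0.17 -0.06] rot [-0.002  0.006 -0.002] q [-0.34  0.26  1.84  0.    1.03 -1.49]
[8.43210307 0.97202355 2.26022277] [ 0.003676   -1.25022249  0.17465153] 0.1476744718893965
```

View pics/s9.png

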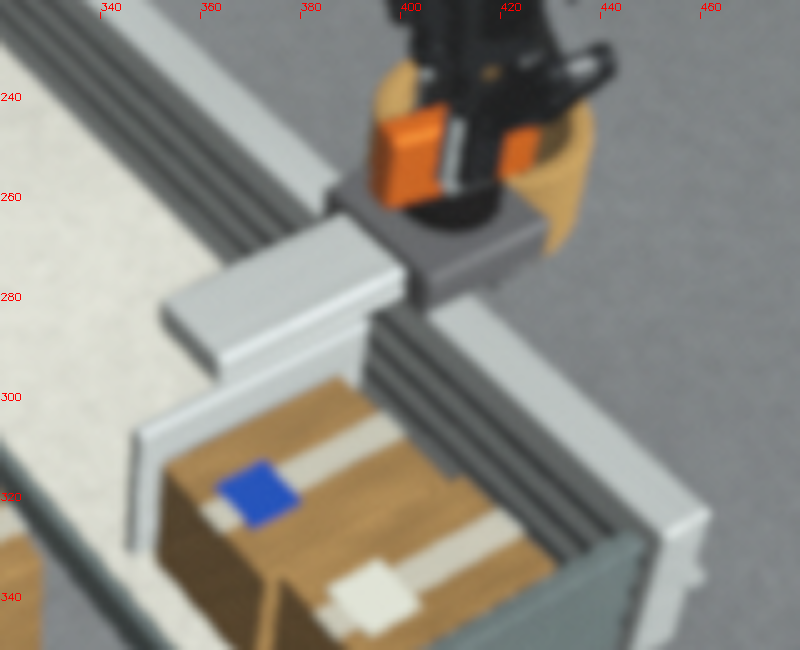

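```bash
python3 -m creep '[{"grip":1,"dp":[0,-0.1,0.1],"rotation":[0,0,0]},{"grip":1,"dp":[0,-0.2,0.15],"rotation":[0,0,0]},{"grip":1,"dp":[0,-0.3,0.2],"rotation":[0,0,0]},{"grip":1,"dp":[0,-0.3,0.2],"rotation":[0,0,0]}]' 60; python3 -c "
from plan import *
plan([*W(.0961,.185-.2445),.122],YAW+1.36)
s=bot.read_state();print(s['wrist_force'],s['torque'],s['width'])
im,d=bot.read_camera('side'); crop(im,320,220,480,350,5,'pics/s10.png')"
```

```text
time: 11.9
tool_pos: [0.596, -0.1816, 0.1245]
tcp_rot: [0.335, 1.542, -0.327]
wrist_force: [7.2, 10.2, 6.5]
width: 0.151
t 11.9 pos [ 0.596  -0.1816  0.1245] yang 1.149 dp [ 0.24 -0.13 -0.07] rot [-0.002  0.002 -0.006] q [-0.34  0.27  1.84  0.01  1.04 -1.49]
[ 7.18865114 10.18427965  6.52903346] [ 1.41560473 -0.97548619  0.17094935] 0.1513256682561688
```

View pics/s10.png

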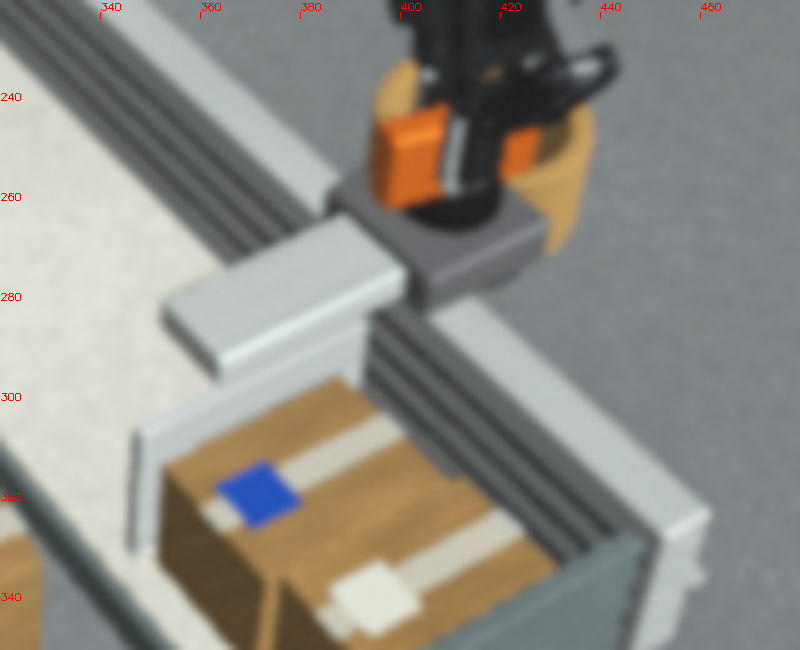

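The wrist force along the lane rose to 10 N with almost no motion, so the row is up against the wall. The divider is at about 0.243 by my estimate. I press slightly more to check for a jam, then tighten.

```bash
python3 -m creep '[{"grip":1,"dp":[0,-0.15,0.05],"rotation":[0,0,0]},{"grip":1,"dp":[0,-0.25,0.05],"rotation":[0,0,0]},{"grip":1,"dp":[0,-0.25,0.05],"rotation":[0,0,0]}]' 60; python3 -c "
from plan import *
plan([*W(.0961,.185-.2445),.122],YAW)
s=bot.read_state();print(s['wrist_force'],s['torque'],s['width'])"
```

```text
time: 12.2
tool_pos: [0.596, -0.1818, 0.1245]
tcp_rot: [0.338, 1.542, -0.324]
wrist_force: [8.5, 16.9, 5.2]
width: 0.15
t 12.2 pos [ 0.596  -0.1818  0.1245] yang 1.1486 dp [ 0.24 -0.1  -0.08] rot [ 1.358 -0.005 -0.009] q [-0.34  0.27  1.84  0.01  1.04 -1.5 ]
[ 8.45474684 16.91070396  5.17287985] [ 2.54684209 -1.23545968  0.17530208] 0.14976533521738639
```

```bash
python3 -m creep '[{"grip":1,"dp":[0,0.2,0],"rotation":[0.1,0,0]},{"grip":1,"dp":[0,0.2,0],"rotation":[0.2,0,0]},{"grip":1,"dp":[0,0.2,0],"rotation":[0.3,0,0]},{"grip":1,"dp":[0,0.2,0],"rotation":[0.4,0,0]},{"grip":1,"dp":[0,0.2,0],"rotation":[0.5,0,0]}]' 60; python3 -m creep '[{"grip":1,"dp":[0,0,0],"rotation":[0.1,0,0]},{"grip":1,"dp":[0,0,0],"rotation":[0.2,0,0]},{"grip":1,"dp":[0,0,0],"rotation":[0.3,0,0]},{"grip":1,"dp":[0,0,0],"rotation":[0.4,0,0]},{"grip":1,"dp":[0,0,0],"rotation":[0.5,0,0]}]' 60;python3 -c "
from plan import *
plan([*W(.0961,.185-.2445),.122],YAW)
s=bot.read_state();print(s['wrist_force'],s['torque'],s['width'])"
```

```text
time: 12.62
tool_pos: [0.5961, -0.1815, 0.1245]
tcp_rot: [0.728, 1.446, -0.718]
wrist_force: [6.9, 12.1, 6.1]
width: 0.15
time: 13.03
tool_pos: [0.5962, -0.1814, 0.1244]
tcp_rot: [1.108, 1.275, -1.097]
wrist_force: [7.8, 11.3, 6.6]
width: 0.151
t 13.03 pos [ 0.5962 -0.1814  0.1244] yang 0.1444 dp [ 0.24 -0.15  0.08] rot [ 0.353 -0.006 -0.004] q [-0.34  0.27  1.84  0.01  1.04 -0.49]
[ 7.76390431 11.3147713   6.63307202] [ 1.84007579 -0.91821168  0.22342117] 0.15127652160162042
```

```bash
python3 -m creep '[{"grip":1,"dp":[0,0,0],"rotation":[0.1,0,0]},{"grip":1,"dp":[0,0,0],"rotation":[0.2,0,0]},{"grip":1,"dp":[0,0,0],"rotation":[0.3,0,0]},{"grip":1,"dp":[0,0,0],"rotation":[0.36,0,0]},{"grip":1,"dp":[0,0,0],"rotation":[0.38,0,0]}]' 60; python3 -m creep '[{"grip":1,"dp":[0,0,0],"rotation":[0,0,0]},{"grip":1,"dp":[0,0,0],"rotation":[0,0,0]}]' 60;python3 -c "
from plan import *
plan([*W(.0961,.185-.2445),.122],YAW)
s=bot.read_state();print(s['wrist_force'],s['torque'],s['width'])"
```

```text
time: 13.45
tool_pos: [0.5964, -0.1814, 0.1245]
tcp_rot: [1.384, 1.092, -1.373]
wrist_force: [7.6, 12.7, 6.7]
width: 0.148
time: 13.62
tool_pos: [0.5964, -0.1814, 0.1245]
tcp_rot: [1.382, 1.093, -1.371]
wrist_force: [7.0, 12.0, 6.5]
width: 0.151
t 13.62 pos [ 0.5964 -0.1814  0.1245] yang -0.2297 dp [ 0.25 -0.13  0.14] rot [-0.021 -0.006 -0.003] q [-0.34  0.27  1.84  0.01  1.04 -0.11]
[ 7.01144226 12.03877801  6.51642302] [ 1.91531899 -0.965586    0.56264767] 0.15142008093091927
```

The torque about the vertical rose to 0.56 N m at about 0 rad, so the knob is against its stop. I release and retreat.

```bash
python3 -m creep '[{"grip":4.5,"dp":[0,0,0],"rotation":[0,0,0]},{"grip":4.5,"dp":[0,0,0],"rotation":[0,0,0]},{"grip":4.5,"dp":[0,0,0],"rotation":[0,0,0]},{"grip":4.5,"dp":[0,0,0],"rotation":[0,0,0]}]'; python3 -m creep '[{"grip":4.5,"dp":[-2,0,0],"rotation":[0,0,0]},{"grip":4.5,"dp":[-5,0,0],"rotation":[0,0,0]},{"grip":4.5,"dp":[-9,0,0],"rotation":[0,0,0]},{"grip":4.5,"dp":[-12,0,0],"rotation":[0,0,0]},{"grip":4.5,"dp":[-12,0,-4],"rotation":[0,0,0]}]';python3 -m creep '[{"grip":4.5,"dp":[0,0,-4],"rotation":[0,0,0]},{"grip":4.5,"dp":[0,0,-8],"rotation":[0,0,0]},{"grip":4.5,"dp":[0,0,-12],"rotation":[0,0,0]},{"grip":4.5,"dp":[0,0,-16],"rotation":[0,0,0]},{"grip":4.5,"dp":[0,0,-20],"rotation":[0,0,0]}]';python3 -m creep '[{"grip":4.5,"dp":[0,0,-4],"rotation":[0,0,0]},{"grip":4.5,"dp":[0,0,-8],"rotation":[0,0,0]},{"grip":4.5,"dp":[0,0,-12],"rotation":[0,0,0]},{"grip":4.5,"dp":[0,0,-16],"rotation":[0,0,0]},{"grip":4.5,"dp":[0,0,-16],"rotation":[0,0,0]}]';python3 - <<'E'
from plan import *
im,D=bot.read_camera('top'); cv2.imwrite('pics/t11.png',im[:,:,::-1]); P=cloud('top',D)
sd,_=bot.read_camera('side'); crop(sd,320,200,480,350,4,'pics/s11.png')
q=P[180:260,340:460].reshape(-1,3);q=q[(q[:,2]>.12)&(q[:,2]<.15)]
r=cv2.minAreaRect((q[:,:2]*1000).astype(np.float32)); ce=np.array(r[0])/1000-O
print(len(q),r,'lane',ce@ex,ce@ey,'div',.185-ce@ey); print(90+np.degrees(YAW))
E
```

```text
time: 13.95
tool_pos: [0.5931, -0.1848, 0.1222]
tcp_rot: [1.375, 1.094, -1.379]
wrist_force: [1.5, 0.7, 0.6]
width: 0.526
time: 14.37
tool_pos: [0.6063, -0.1524, 0.2517]
tcp_rot: [1.381, 1.075, -1.374]
wrist_force: [1.9, 1.3, 2.1]
width: 0.531
time: 14.78
tool_pos: [0.6486, 0.0503, 0.2427]
tcp_rot: [1.376, 1.092, -1.378]
wrist_force: [1.2, -0.1, 0.0]
width: 0.53
time: 15.2
tool_pos: [0.6855, 0.2118, 0.2421]
tcp_rot: [1.375, 1.098, -1.372]
wrist_force: [0.6, -0.4, 0.5]
width: 0.527
303 ((595.0155639648438, -180.54444885253906), (61.882625579833984, 14.555928230285645), 77.50530242919922) lane 0.09585449892460485 -0.057610047071893815 div 0.24261004707189382
78.02518208176579
```

View pics/t11.png

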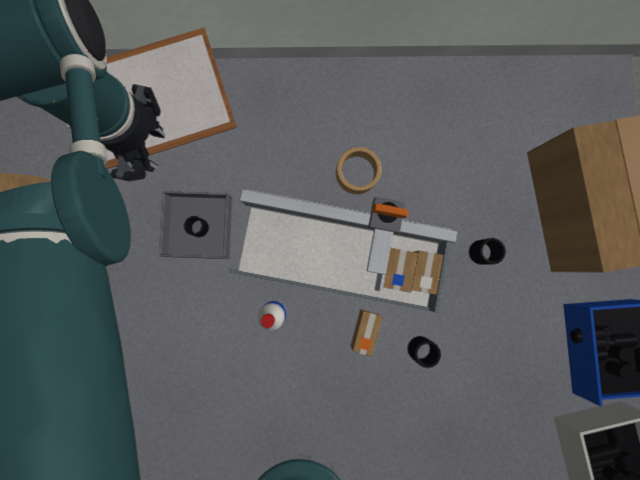

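View pics/s11.png

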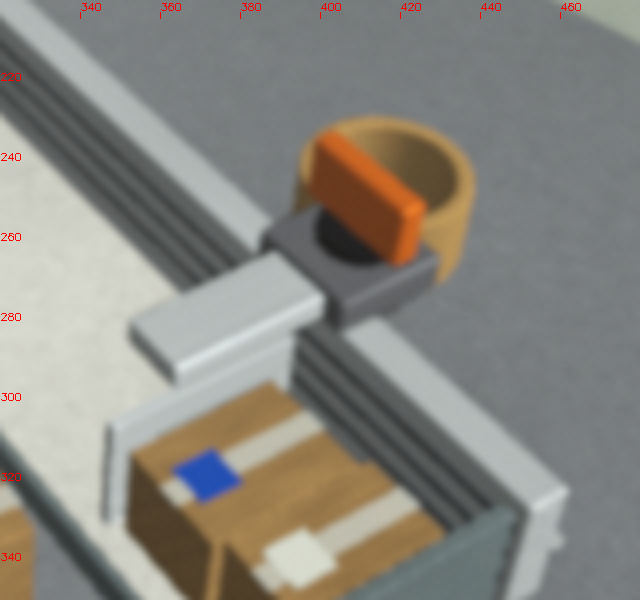

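The top picture shows:
- The row is closed up at (415,270), with no visible gap.
- The knob bar at (390,210) is in line with the rail: 77.5° against 78.0°.
- The coupling is in the bin at (196,226).
- Tape, bottle and carton_s are where they were.

I hand the job in.

```bash
python3 -m creep '[{"grip":4.5,"dp":[0,0,0],"rotation":[0,0,0]},{"grip":4.5,"dp":[0,0,0],"rotation":[0,0,0]},{"grip":4.5,"dp":[0,0,0],"rotation":[0,0,0]}]'; python3 -c "
from workcell import bot
print(bot.finish_job())"
```

```text
time: 15.55
tool_pos: [0.6853, 0.2033, 0.2432]
tcp_rot: [1.377, 1.091, -1.378]
wrist_force: [-0.4, -0.5, 0.6]
width: 0.525
the job is handed in; nothing more can be done
None
```

The job is done and handed in at about 15.6 s; the hand-in reports no verdict. I put the 40 mm coupling in the grey bin and slackened the knob to about 1.36 rad. I then slid the divider up until carton_l and carton_m pressed on the end wall (about 17 N, no further motion), turned the knob tight, and moved the arm clear.

**Last checks:**
- **Knob:** the bar measured within 0.01 rad of the rail line.
- **Coupling:** it stands in the bin.
- **Cartons:** both lane cartons are upright, with no visible gap.
- **Bystanders:** carton_s, the bottle and the tape roll look unmoved.
- **Divider (small disagreement):** the camera put it at 0.2426, about 2 mm short of the 0.2445 notch. That is within the 2 mm calibration error, and the next notch back would be 0.2345.

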